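Set the washed piping nozzles back on their stand in order of size

ROBOT

A 7-joint arm with a two-finger parallel gripper is mounted at the origin on the work surface. World frame = base frame: x ahead of the robot, y to its left, z up, the work surface at z = 0. Lengths are in m, angles in rad, forces in N, time in s.
With the tool pointing down it reaches from about 0.425 to 0.875 m from the base axis. Payload 4.7 kg.
Tool frame: the origin (TCP) lies on the centre line of the jaws, within the pads' length; the fingertips stand arm.nose_length ahead of it and the grasp point (between the pads) lies 11 mm behind it (arm.nose_length is the distance from the TCP to the fingertips, in m); z points along the fingers, y is the line along which they close (so a half turn about z gives the same grasp; the last joint's range is limited). The gripper opens to 87 mm and grips with 3 to 60 N. Pads are 19 mm wide; open, the fingers measure 117 mm over their backs; the gripper's body (75 mm by 190 mm) begins 51 mm behind the grasp point.
Start: joints at [1.269, 0.321, -0.07, 1.45, 0.023, 1.371, -0.057], TCP at [0.202, -0.618, 0.231] pointing down, gripper open.
Joint ranges: [-2.86, 2.86], [-0.3, 2.09], [-1.38, 1.24], [0.06, 2.45], [-1.56, 4.7], [0.09, 2.05], [-2.69, 2.69]. Speed limits (rad/s): [2.57, 2.57, 3.14, 3.14, 3.14, 3.14, 3.14].

INTERFACE

Orientations are given as a rotation vector (axis times angle).
In Python, from bench import arm gives the robot as it stands.
- The arm moves only by the shell command python3 -m inch 'ROWS' [FORCE]. ROWS is JSON, one flat list of numbers, 5 for each row, row after row: the shift along the tool's x, y, z in mm, then the turn about the tool's z in degrees, then the closure, from 0 (fully open) to 1 (shut). In form: [dx, dy, dz, spin, claw, dx, dy, dz, spin, claw, ...]. A call has 1 to 20 rows; each row is the pose to reach, as a shift and turn from the pose commanded when the call began, along the tool's axes at that moment; what a row does not reach only later rows make up. A row lasts 1/12 s, in which the tool goes at most 41.7 mm and 7.16 degrees, less where a joint would pass 70% of its speed; a pose out of reach is approached as far as the arm can. A call with a gripper value outside its range is refused whole. The fingers move at their own pace and stop on an object; FORCE is the grip in N (left out, the last holds). Time passes only in rows, so rows that repeat a pose let the fingers close. It gives the time, the measured TCP pose, the force, the opening and the grip force at its end, in the units of the state.
- arm.get_state(): the state, without advancing time (a new reading comes with each control period).
- arm.read_camera(name): name is "side" or "top"; returns the picture (420x560x3 uint8, red, green, blue); there is no depth.
- arm.camera_params(name): a dict with "intrinsics" (3x3 intrinsics, pixels), "eye" and "rotation" of the camera in the world. Camera axes: x right, y down, z forward; pixel columns grow to the right and rows downward; lengths in m; the calibration is good to about 2 mm. A picture is of the moment at which its call begins. camera_params takes no time and is no camera call.
- arm.hand_in(): hands the job in; it is judged then, once.
The state is a dict: "time_s": time; "joints": joint angles; "dq": joint speeds; "tau": joint torques, N m; "position": TCP position; "tcp_rot": TCP orientation; "wrist_force": force on the tool from outside, world axes, zero at the start; "ft_torque": the same for the moment, N m; "finger_gap": finger opening in m; "grip_force": force on a finger pad.
Only numpy, scipy, OpenCV 4.12 (cv2) and the standard library are available. Lean on these libraries where they do the work, as an engineer would, in place of code of your own. Each camera call takes 0.05 s, during which the arm holds its last target. There are 200 camera calls.

TASK

The four washed piping nozzles are standing in the dark baking tray. Put them back on the white nozzle stand in order of size, wide end down over the pins: the largest on the tallest pin, and so on down the row to the smallest on the shortest, each fully down on the board and upright. Leave the measuring jug and the butter where they are.

Things in the scene. Friction and masses are not known exactly. Their poses are not given: they have to be found in the camera images.
- nozzle_xl: largest of four bright metal piping nozzles: plain hollow cone open at both ends, 44 mm across the wide end narrowing evenly to 20 mm at the tip, 69 mm tall, wall 1.6 mm, 10 to 60 g. At the start it stands wide end down on the 3 mm thick floor of a dark baking tray, 250 x 330 mm, rim 15 mm high. Origin: centre of the wide mouth; z towards the tip.
- nozzle_l: second largest of four bright metal piping nozzles: plain hollow cone open at both ends, 38 mm across the wide end narrowing evenly to 16 mm at the tip, 58 mm tall, wall 1.6 mm, 10 to 60 g. At the start it stands wide end down on the 3 mm thick floor of a dark baking tray, 250 x 330 mm, rim 15 mm high. Origin: centre of the wide mouth; z towards the tip.
- nozzle_m: second smallest of four bright metal piping nozzles: plain hollow cone open at both ends, 32 mm across the wide end narrowing evenly to 12 mm at the tip, 47 mm tall, wall 1.6 mm, 10 to 60 g. At the start it stands wide end down on the 3 mm thick floor of a dark baking tray, 250 x 330 mm, rim 15 mm high. Origin: centre of the wide mouth; z towards the tip.
- nozzle_s: smallest of four bright metal piping nozzles: plain hollow cone open at both ends, 26 mm across the wide end narrowing evenly to 8 mm at the tip, 36 mm tall, wall 1.6 mm, 10 to 60 g. At the start it stands wide end down on the 3 mm thick floor of a dark baking tray, 250 x 330 mm, rim 15 mm high. Origin: centre of the wide mouth; z towards the tip.
- pin_xl: tallest and thickest of four fixed upright steel pins, 38 mm tall, 14 mm thick, 65 mm apart in one row, in order of height, on the white nozzle stand (fixed board 270 x 75 x 10 mm, lying any way round). A grey ring as wide as its nozzle surrounds it. Origin: centre of its foot, on the board's top; z up, x along the row from tallest to shortest.
- pin_l: second tallest of four fixed upright steel pins, 30 mm tall, 11 mm thick, 65 mm apart in one row, in order of height, on the white nozzle stand (fixed board 270 x 75 x 10 mm, lying any way round). A grey ring as wide as its nozzle surrounds it. Origin: centre of its foot, on the board's top; z up, x along the row from tallest to shortest.
- pin_m: second shortest of four fixed upright steel pins, 22 mm tall, 8 mm thick, 65 mm apart in one row, in order of height, on the white nozzle stand (fixed board 270 x 75 x 10 mm, lying any way round). A grey ring as wide as its nozzle surrounds it. Origin: centre of its foot, on the board's top; z up, x along the row from tallest to shortest.
- pin_s: shortest and thinnest of four fixed upright steel pins, 14 mm tall, 5 mm thick, 65 mm apart in one row, in order of height, on the white nozzle stand (fixed board 270 x 75 x 10 mm, lying any way round). A grey ring as wide as its nozzle surrounds it. Origin: centre of its foot, on the board's top; z up, x along the row from tallest to shortest.
- jug: clear plastic measuring jug, loose, empty, 116 mm wide at the rim, 150 mm tall, with a side handle reaching 94 mm from its axis towards its own +y. Origin: centre of its underside. A bystander.
- butter: block of butter, pale yellow, loose, 110 x 65 x 38 mm, lying flat. Origin: centre of its underside; x along its length. A bystander.
There are look-alikes about, which are no part of the job. What is shaped like the nozzle_xl but green or orange is not meant.

How it is judged:
At the end, for the whole second after the job is handed in: each nozzle stands over its own pin (largest on the tallest, then in order), its base centre within 12 mm of the pin's axis and within 4 mm of the board's height, upright within 0.1 rad, released and at rest (horizontal distance between nozzle_xl and pin_xl below 0.012 m and z of nozzle_xl in the frame of pin_xl between -0.004 and 0.004 m and angle between each of nozzle_xl, nozzle_l, nozzle_m, nozzle_s's own z axis and vertical below 0.1 rad and linear speed of each of nozzle_xl, nozzle_l, nozzle_m, nozzle_s below 0.02 m/s and angular speed of each of nozzle_xl, nozzle_l, nozzle_m, nozzle_s below 0.3 rad/s and horizontal distance between nozzle_l and pin_l below 0.012 m and z of nozzle_l in the frame of pin_l between -0.004 and 0.004 m and horizontal distance between nozzle_m and pin_m below 0.012 m and z of nozzle_m in the frame of pin_m between -0.004 and 0.004 m and horizontal distance between nozzle_s and pin_s below 0.012 m and z of nozzle_s in the frame of pin_s between -0.004 and 0.004 m); the robot touches nothing.
It fails at once if the jug is shifted by more than 20 mm or tipped (distance of jug from where it was at the start of the episode above 0.02 m or angle between jug's own z axis and vertical above 0.25 rad).
It fails at once if the butter is shifted by more than 20 mm or tipped (distance of butter from where it was at the start of the episode above 0.02 m or angle between butter's own z axis and vertical above 0.25 rad).
It also fails if it takes over 120 s, if anything falls off the work surface, if the arm or the gripper's body presses on something with over 40 N, if the wrist force passes 120 N, or if a joint passes its speed limit or range.

## Working session

There is one attempt and no reset: what is moved stays moved. The work goes in short steps, Python scripts to look and compute and a shell command to move; the robot and the scene stay as the last step left them, time stands still between calls to the robot, and variables do not carry over. Pictures are saved under pics/ and viewed, at most 14 in all, crops included, and the job is handed in when it is done.

```bash
mkdir -p pics; ls
python3 - <<'E'
from bench import arm
import cv2
for n in("top","side"):
    cv2.imwrite(f"pics/{n}0.png",arm.read_camera(n)[:,:,::-1])
    print(n,arm.camera_params(n))
print(arm.get_state(),arm.nose_length)
E
```

```text
pics
top {'intrinsics': array([[499.95501329,   0.        , 269.9984737 ],
       [  0.        , 499.95501329, 212.20260286],
       [  0.        ,   0.        ,   1.        ]]), 'eye': array([0.27178801, 0.07671794, 1.41221762]), 'rotation': array([-2.14096085,  2.1209343 , -0.18676466])}
side {'intrinsics': array([[475.93948473,   0.        , 266.67162035],
       [  0.        , 475.93948473, 209.56393541],
       [  0.        ,   0.        ,   1.        ]]), 'eye': array([-0.09690959,  0.70310492,  0.75359339]), 'rotation': array([-0.95687911,  2.41219799, -1.12799604])}
{'time_s': 0.1, 'joints': array([ 1.26911163,  0.3218001 , -0.07010675,  1.45153734,  0.02259441,
        1.37079784, -0.05690209]), 'dq': array([-3.97755550e-04, -1.59014471e-03, -4.91498448e-04, -3.42847262e-03,
        1.43496950e-03,  6.63497468e-05,  5.89758609e-04]), 'tau': array([-5.40095789e-04, -4.92572236e+01, -4.06073313e-01, -3.13399029e+01,
       -6.42127404e-02,  3.94756976e-02,  4.65729556e-05]), 'position': array([ 0.20168745, -0.61741683,  0.22954564]), 'tcp_rot': array([-3.10080493e+00, -4.93774758e-01,  5.55789844e-04]), 'wrist_force': array([-0.40280296, -0.48441659, -0.08835642]), 'ft_torque': array([ 0.02124806, -0.01414752, -0.01737156]), 'grip_force': 0.0, 'finger_gap': 0.08677859824380012} 0.008
```

View pics/top0.png

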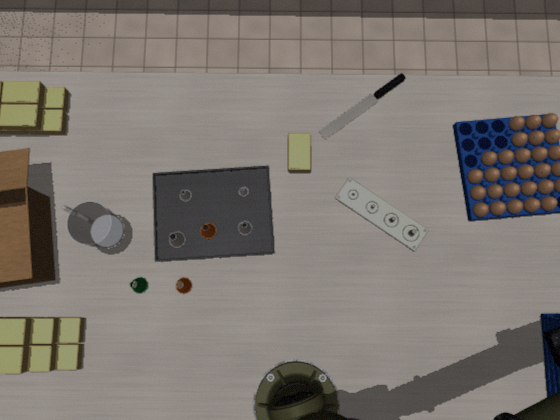

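View pics/side0.png

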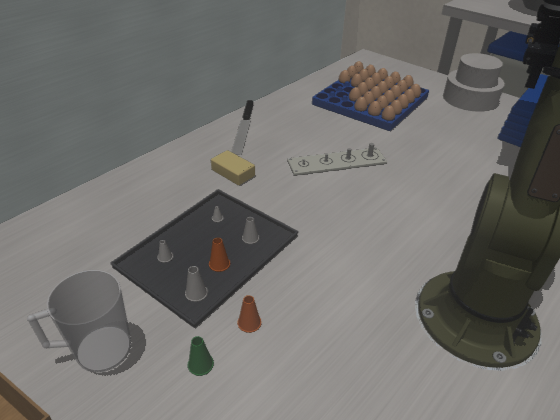

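The top view shows the four metal nozzles in the tray, at about (177,239), (245,228), (185,195) and (244,191), with an orange decoy at (208,230). The stand runs from (353,195) to (411,233), with the tall pin at lower right. The side view agrees. I'll zoom in on both.

```bash
cat > h.py <<'E'
from bench import arm
import cv2,numpy as np
def cam(n):
    p=arm.camera_params(n);return p["intrinsics"],np.array(p["eye"]),cv2.Rodrigues(np.array(p["rotation"]))[0]
def px2w(n,u,v,z):
    K,e,R=cam(n);d=R@np.linalg.solve(K,[u,v,1]);return e+d*(z-e[2])/d[2]
def w2px(n,P):
    K,e,R=cam(n);q=K@(R.T@(np.array(P)-e));return q[:2]/q[2]
def crop(img,x0,y0,x1,y1,s):
    return cv2.resize(img[y0:y1,x0:x1],None,fx=s,fy=s,interpolation=cv2.INTER_CUBIC)
E
python3 - <<'E'
from h import *
t=cv2.imread("pics/top0.png");s=cv2.imread("pics/side0.png")
a=crop(t,150,160,280,265,6)[:, :] ; 
cv2.imwrite("pics/z_tray.png",np.clip(a.astype(float)*1.6,0,255).astype('uint8')[:600])
cv2.imwrite("pics/z_stand.png",crop(t,330,172,430,252,7))
for n,u,v,z in[("top",345,180,.01),("top",427,240,.01),("top",336,202,.01),("top",418,250,.01),("top",154,173,.015),("top",268,167,.015),("top",273,253,.015)]:print(px2w(n,u,v,z))
E
```

```text
[ 0.61432339 -0.1387189   0.01      ]
[ 0.44266817 -0.36724409  0.01      ]
[ 0.54947974 -0.11190659  0.01      ]
[ 0.41414318 -0.34064936  0.01      ]
[0.62846244 0.4111188  0.015     ]
[0.64945212 0.08346566 0.015     ]
[0.40140048 0.06701402 0.015     ]
```

View pics/z_tray.png

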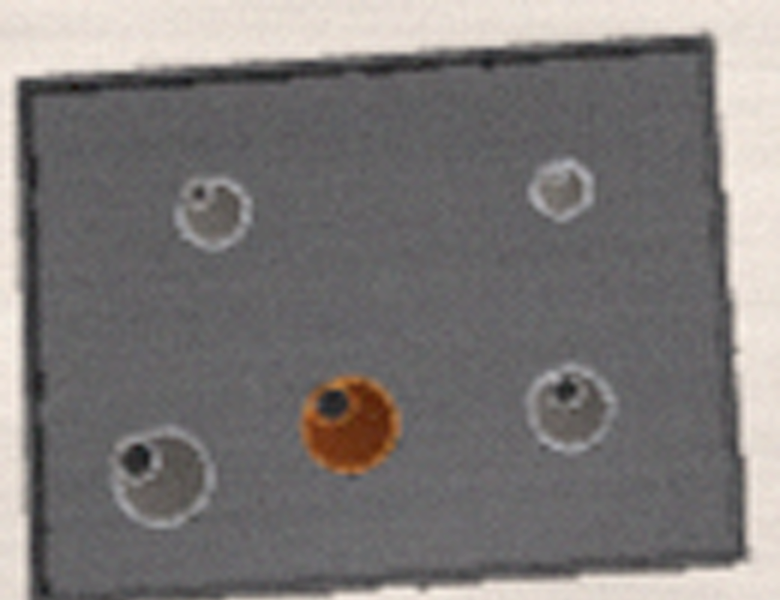

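View pics/z_stand.png

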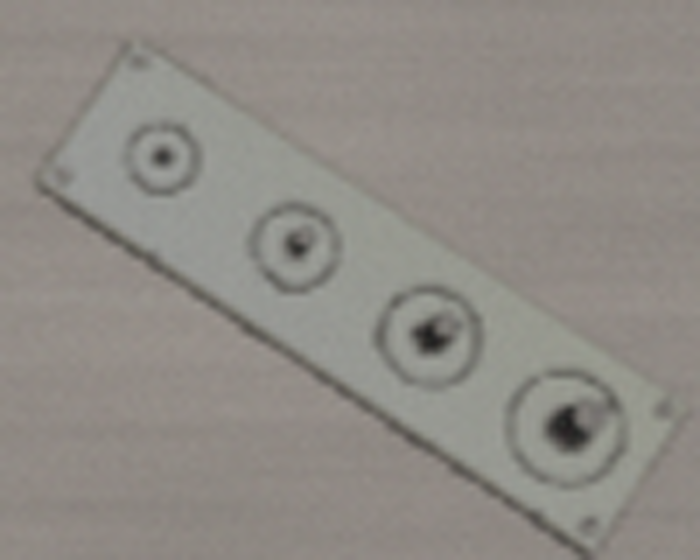

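The crops give clean base circles and rings. Base-circle centres in the tray crop are XL (163,476), L (570,408), M (213,213) and S (562,189). Ring centres in the stand crop are S (163,158), M (295,247), L (430,337) and XL (567,428).

```bash
cat >> h.py <<'E'
f=lambda x,y,s,x0,y0:((x+.5)/s-.5+x0,(y+.5)/s-.5+y0)
NZ={k:px2w("top",*f(*p,6,150,160),.003) for k,p in dict(xl=(163,476),l=(570,408),m=(213,213),s=(562,189)).items()}
PIN={k:px2w("top",*f(*p,7,330,172),.010) for k,p in dict(xl=(567,428),l=(430,337),m=(295,247),s=(163,158)).items()}
def rel(P,yaw=None):
    "mm shift in tool axes from current pose to P, spin (deg) to bring closing axis to world heading yaw"
    s=arm.get_state();R=cv2.Rodrigues(np.array(s["tcp_rot"]))[0]
    d=R.T@(np.array(P)-s["position"])*1000
    sp=None
    if yaw is not None:
        cur=np.degrees(np.arctan2(R[1,1],R[0,1])); sp=(-(yaw-cur)+90)%180-90
    return np.round(d,1),sp and round(sp,1),"tilt",np.round(R[:,2],3)
E
python3 - <<'E'
from h import *
for D in(NZ,PIN):
  for k,p in D.items():print(k,p.round(4),round(np.hypot(*p[:2]),3))
P=[PIN[k][:2] for k in("xl","l","m","s")]
print([np.linalg.norm(P[i+1]-P[i]).round(4) for i in range(3)]);d=P[3]-P[0];print("row heading",np.degrees(np.arctan2(d[1],d[0])))
# check with side view
im=cv2.imread("pics/side0.png")
for k,h in zip(("xl","l","m","s"),(.069,.058,.047,.036)):
    for z in(0,h):cv2.circle(im,tuple(int(round(c)) for c in w2px("side",NZ[k]+[0,0,z])),2,(0,0,255),-1)
for k,h in zip(("xl","l","m","s"),(.038,.03,.022,.014)):
    for z in(0,h):cv2.circle(im,tuple(int(round(c)) for c in w2px("side",PIN[k]+[0,0,z])),1,(0,0,255),-1)
cv2.imwrite("pics/chk.png",crop(im,100,130,400,310,2.6))
for k in NZ:print(k,rel(np.r_[NZ[k][:2],.23],0))
print(rel([.55,-.15,.25],0))
E
```

```text
xl [0.4399 0.34   0.003 ] 0.556
l [0.4742 0.1484 0.003 ] 0.497
m [0.567  0.3213 0.003 ] 0.652
s [0.5804 0.1542 0.003 ] 0.6
xl [ 0.463  -0.3217  0.01  ] 0.564
l [ 0.4997 -0.2675  0.01  ] 0.567
m [ 0.5363 -0.2137  0.01  ] 0.577
s [ 0.5729 -0.1606  0.01  ] 0.595
[np.float64(0.0654), np.float64(0.0651), np.float64(0.0645)]
row heading 55.69473090867822
xl (array([ 523.8, -836.1,    1. ]), np.float64(-71.9), 'tilt', array([-0.001,  0.002, -1.   ]))
l (array([ 4.969e+02, -6.433e+02,  6.000e-01]), np.float64(-71.9), 'tilt', array([-0.001,  0.002, -1.   ]))
m (array([ 638.8, -778.9,    0.9]), np.float64(-71.9), 'tilt', array([-0.001,  0.002, -1.   ]))
s (array([ 5.996e+02, -6.158e+02,  6.000e-01]), np.float64(-71.9), 'tilt', array([-0.001,  0.002, -1.   ]))
(array([ 476.3, -336.1,  -19.9]), np.float64(-71.9), 'tilt', array([-0.001,  0.002, -1.   ]))
```

View pics/chk.png

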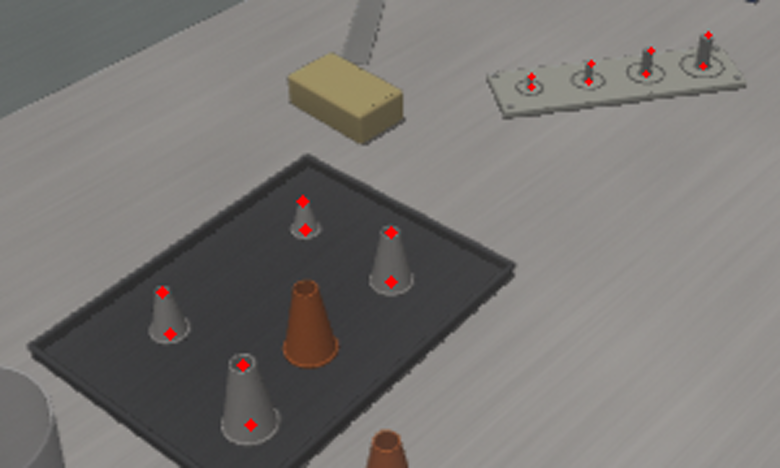

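Both sets of points reproject well, and the pin spacing comes out at 65 mm. I'll keep one gripper heading throughout, closing across the row, so tool x runs along the row. First waypoint.

```bash
python3 -m inch '[476,-336,-20,-37.6,0,476,-336,-20,-37.6,0,476,-336,-20,-37.6,0,476,-336,-20,-37.6,0,476,-336,-20,-37.6,0,476,-336,-20,-37.6,0,476,-336,-20,-37.6,0,476,-336,-20,-37.6,0,476,-336,-20,-37.6,0,476,-336,-20,-37.6,0,476,-336,-20,-37.6,0,476,-336,-20,-37.6,0,476,-336,-20,-37.6,0,476,-336,-20,-37.6,0,476,-336,-20,-37.6,0,476,-336,-20,-37.6,0,476,-336,-20,-37.6,0,476,-336,-20,-37.6,0]' 20
python3 - <<'E'
from h import *
for k in NZ:print(k,rel(np.r_[NZ[k][:2],.15],-34.3))
E
```

```text
time_s: 1.6
position: [0.549, -0.1526, 0.2501]
tcp_rot: [2.78, 1.464, -0.002]
wrist_force: [0.8, -0.3, -0.5]
finger_gap: 0.0871
grip_force: 0.0
xl (array([ 344.6, -368.6,   99.8]), np.float64(-0.2), 'tilt', array([-0.001, -0.001, -1.   ]))
l (array([ 205.9, -232. ,   99.9]), np.float64(-0.2), 'tilt', array([-0.001, -0.001, -1.   ]))
m (array([ 401.1, -253.3,   99.7]), np.float64(-0.2), 'tilt', array([-0.001, -0.001, -1.   ]))
s (array([ 270.8, -147.6,   99.8]), np.float64(-0.2), 'tilt', array([-0.001, -0.001, -1.   ]))
```

```bash
python3 -m inch '[345,-369,60,0,0,345,-369,60,0,0,345,-369,60,0,0,345,-369,60,0,0,345,-369,60,0,0,345,-369,60,0,0,345,-369,60,0,0,345,-369,60,0,0,345,-369,60,0,0,345,-369,60,0,0,345,-369,60,0,0,345,-369,60,0,0,345,-369,60,0,0,345,-369,60,0,0,345,-369,110,0,0,345,-369,150,0,0,345,-369,190,0,0,345,-369,211,0,0,345,-369,211,0,0]'
python3 - <<'E'
from h import *
print(rel(np.r_[NZ["xl"][:2],.039],-34.3))
cv2.imwrite("pics/a1.png",crop(arm.read_camera("side")[:,:,::-1],100,100,350,350,2.4))
E
```

```text
time_s: 3.18
position: [0.4379, 0.3355, 0.0336]
tcp_rot: [2.778, 1.46, -0.018]
wrist_force: [-0.5, -2.4, -0.4]
finger_gap: 0.087
grip_force: 0.0
(array([ 4.8, -0.9, -5.4]), np.float64(-0.3), 'tilt', array([-0.009, -0.008, -1.   ]))
```

View pics/a1.png

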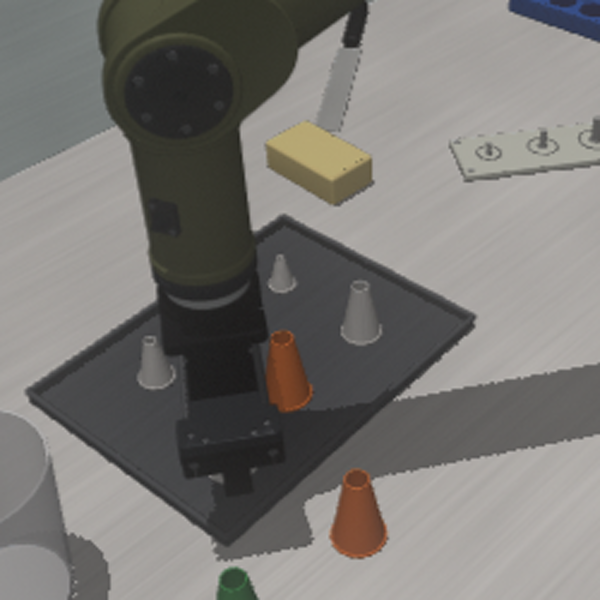

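The gripper straddles the XL nozzle, which is hidden at about (225,480). The decoys and jug are clear. Closing now.

```bash
python3 -m inch '[0,0,0,0,0,0,0,0,0,0,0,0,0,0,0.4,0,0,0,0,0.6,0,0,0,0,1,0,0,0,0,1,0,0,0,0,1,0,0,0,0,1,0,0,0,0,1,0,0,0,0,1]' 20; python3 -m inch '[0,0,-5,0,1,0,0,-20,0,1,0,0,-40,0,1,0,0,-60,0,1,0,0,-80,0,1,0,0,-100,0,1,0,0,-100,0,1,0,0,-100,0,1]'
python3 - <<'E'
from h import *
print(rel(np.r_[NZ["xl"][:2],.139],-34.3))
cv2.imwrite("pics/a2.png",crop(arm.read_camera("side")[:,:,::-1],100,100,350,350,2.4))
E
```

```text
time_s: 4.07
position: [0.4395, 0.3423, 0.0394]
tcp_rot: [2.778, 1.468, -0.0]
wrist_force: [0.8, -1.3, 0.5]
finger_gap: 0.0419
grip_force: 0.2
time_s: 4.73
position: [0.4402, 0.3428, 0.1407]
tcp_rot: [2.778, 1.467, 0.004]
wrist_force: [0.1, 0.0, -1.4]
finger_gap: 0.0009
grip_force: 0.0
(array([-2.5,  1.3,  1.7]), np.float64(-0.0), 'tilt', array([ 0.002,  0.001, -1.   ]))
```

View pics/a2.png

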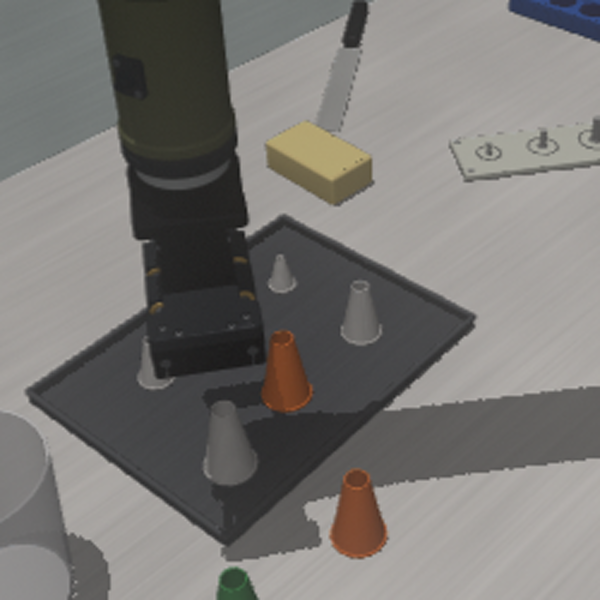

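The fingers were still closing when I lifted. The nozzle still stands upright at about (230,466), essentially where it was. I'll reopen, go down again and give the fingers longer to close.

```bash
python3 -m inch '[-2,1,0,0,0,-2,1,0,0,0,-2,1,0,0,0,-2,1,0,0,0,-2,1,0,0,0,-2,1,0,0,0,-2,1,0,0,0,-2,1,0,0,0,-2,1,0,0,0,-2,1,0,0,0,-2,1,0,0,0,-2,1,0,0,0,-2,1,30,0,0,-2,1,60,0,0,-2,1,85,0,0,-2,1,101,0,0,-2,1,101,0,0,-2,1,101,0,0,-2,1,101,0,0]' 20; python3 -m inch '[0,0,0,0,1,0,0,0,0,1,0,0,0,0,1,0,0,0,0,1,0,0,0,0,1,0,0,0,0,1,0,0,0,0,1,0,0,0,0,1,0,0,0,0,1,0,0,0,0,1,0,0,0,0,1,0,0,0,0,1,0,0,0,0,1,0,0,0,0,1]' 20
```

```text
time_s: 6.37
position: [0.4399, 0.3409, 0.0397]
tcp_rot: [-2.777, -1.468, -0.003]
wrist_force: [0.2, 0.4, 0.2]
finger_gap: 0.087
grip_force: 0.0
time_s: 7.53
position: [0.4392, 0.34, 0.0384]
tcp_rot: [2.778, 1.467, -0.0]
wrist_force: [1.0, -1.0, -1.3]
finger_gap: 0.0324
grip_force: 19.7
```

```bash
python3 -m inch '[0,0,-10,0,1,0,0,-25,0,1,0,0,-45,0,1,0,0,-70,0,1,0,0,-95,0,1,0,0,-120,0,1,0,0,-145,0,1,0,0,-160,0,1,0,0,-165,0,1,0,0,-165,0,1,0,0,-165,0,1]'
python3 - <<'E'
from h import *
print(rel([.55,-.15,.203],-34.3))
print(rel(np.r_[PIN["xl"][:2],.203],-34.3))
cv2.imwrite("pics/a3.png",crop(arm.read_camera("side")[:,:,::-1],100,100,350,350,2.4))
E
```

```text
time_s: 8.45
position: [0.439, 0.3398, 0.2031]
tcp_rot: [2.777, 1.467, -0.001]
wrist_force: [-0.4, -0.6, -1.1]
finger_gap: 0.0323
grip_force: 19.7
(array([-342. ,  367.7,    0.4]), np.float64(-0.0), 'tilt', array([-0.   , -0.001, -1.   ]))
(array([-5.329e+02,  3.925e+02,  5.000e-01]), np.float64(-0.0), 'tilt', array([-0.   , -0.001, -1.   ]))
```

View pics/a3.png

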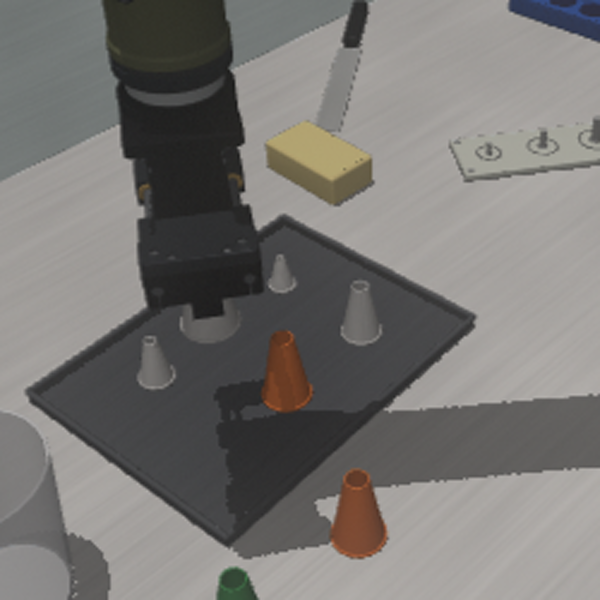

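The XL nozzle is lifted and upright, with its base at about (210,322). Now carrying it over to pin XL.

```bash
python3 -m inch '[-10,12,0,0,1,-28,33,0,0,1,-52,60,0,0,1,-80,92,0,0,1,-109,126,0,0,1,-138,160,0,0,1,-167,194,0,0,1,-196,227,0,0,1,-224,257,0,0,1,-254,281,0,0,1,-286,300,0,0,1,-320,315,0,0,1,-355,328,0,0,1,-390,341,0,0,1,-424,353,0,0,1,-456,365,0,0,1,-484,375,0,0,1,-507,383,0,0,1,-524,389,0,0,1,-533,392,0,0,1]'
python3 -m inch '[0,0,0,0,1,0,0,0,0,1,0,0,0,0,1,0,0,0,0,1]'
python3 - <<'E'
from h import *
print(rel(np.r_[PIN["xl"][:2],.0464],-34.3))
cv2.imwrite("pics/a4.png",crop(arm.read_camera("side")[:,:,::-1],250,50,450,200,4))
E
```

```text
time_s: 10.17
position: [0.4604, -0.3238, 0.2015]
tcp_rot: [-2.779, -1.461, 0.003]
wrist_force: [-0.1, -0.4, 0.1]
finger_gap: 0.0326
grip_force: 19.7
time_s: 10.5
position: [0.4635, -0.3192, 0.2035]
tcp_rot: [-2.775, -1.471, -0.001]
wrist_force: [-0.1, 0.7, -0.2]
finger_gap: 0.0325
grip_force: 19.7
(array([ -2.5,   1. , 157.1]), np.float64(0.2), 'tilt', array([ 0.   ,  0.001, -1.   ]))
```

View pics/a4.png

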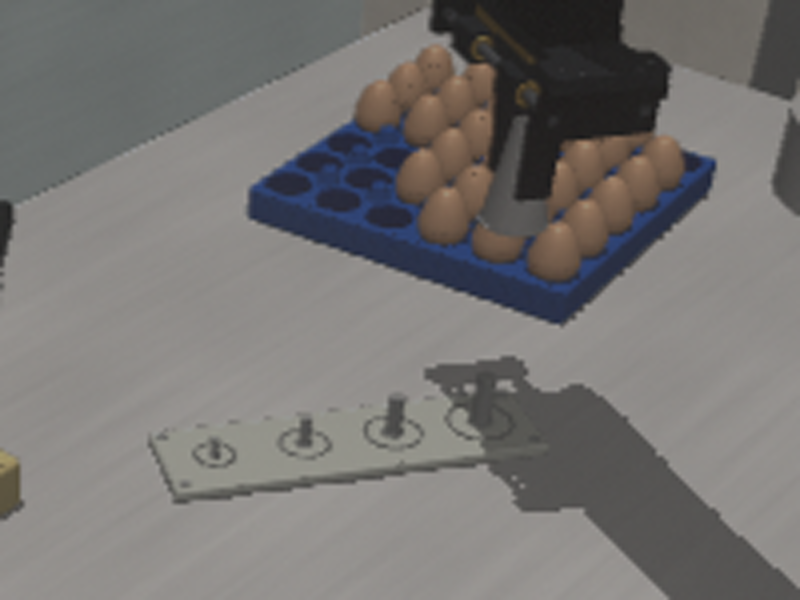

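The XL nozzle hangs straight above pin XL, whose foot is at about (480,420). Lowering and releasing.

```bash
python3 -m inch '[-2,1,15,0,1,-2,1,40,0,1,-2,1,70,0,1,-2,1,95,0,1,-2,1,115,0,1,-2,1,130,0,1,-2,1,140,0,1,-2,1,148,0,1,-2,1,153,0,1,-2,1,156,0,1,-2,1,156,0,1,-2,1,156,0,1]'
python3 - <<'E'
from h import *
print(rel(np.r_[PIN["xl"][:2],.0464],-34.3))
cv2.imwrite("pics/a5.png",crop(arm.read_camera("side")[:,:,::-1],250,50,450,200,4))
E
```

```text
time_s: 11.55
position: [0.4629, -0.3236, 0.0482]
tcp_rot: [2.777, 1.467, 0.001]
wrist_force: [-0.5, -0.5, 0.2]
finger_gap: 0.0326
grip_force: 19.7
(array([ 1.7, -1. ,  1.8]), np.float64(-0.0), 'tilt', array([ 0.001, -0.001, -1.   ]))
```

View pics/a5.png

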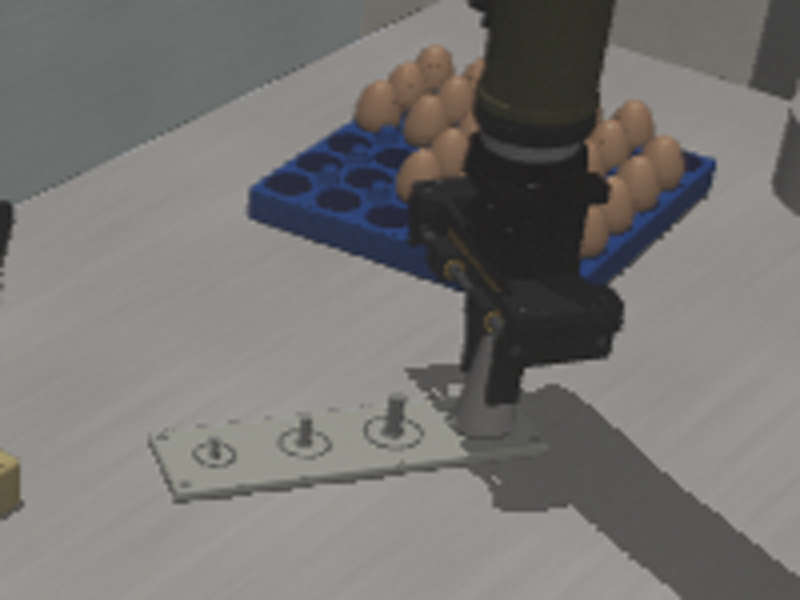

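The nozzle is over the pin and about 1 mm off the board. Releasing, lifting and moving to L.

```bash
python3 -m inch '[0,0,1,0,1,0,0,1,0,1,0,0,1,0,0,0,0,1,0,0,0,0,1,0,0,0,0,1,0,0,0,0,1,0,0,0,0,1,0,0,0,0,1,0,0,0,0,1,0,0,0,0,1,0,0,0,0,1,0,0,0,0,-30,0,0,0,0,-70,0,0,0,0,-110,0,0,0,0,-150,0,0,0,0,-160,0,0,0,0,-160,0,0]'
python3 - <<'E'
from h import *
print(rel(np.r_[NZ["l"][:2],.2],-34.3),rel([.54,-.05,.2]))
cv2.imwrite("pics/a6.png",crop(arm.read_camera("side")[:,:,::-1],250,50,450,200,4))
E
```

```text
time_s: 13.1
position: [0.4647, -0.3246, 0.2122]
tcp_rot: [2.771, 1.464, 0.005]
wrist_force: [-0.5, 0.3, -0.2]
finger_gap: 0.0868
grip_force: 0.0
(array([ 396.1, -258.8,    9.7]), np.float64(-0.0), 'tilt', array([ 0.006, -0.005, -1.   ])) (array([269.3, -92.6,  11.2]), None, 'tilt', array([ 0.006, -0.005, -1.   ]))
```

View pics/a6.png

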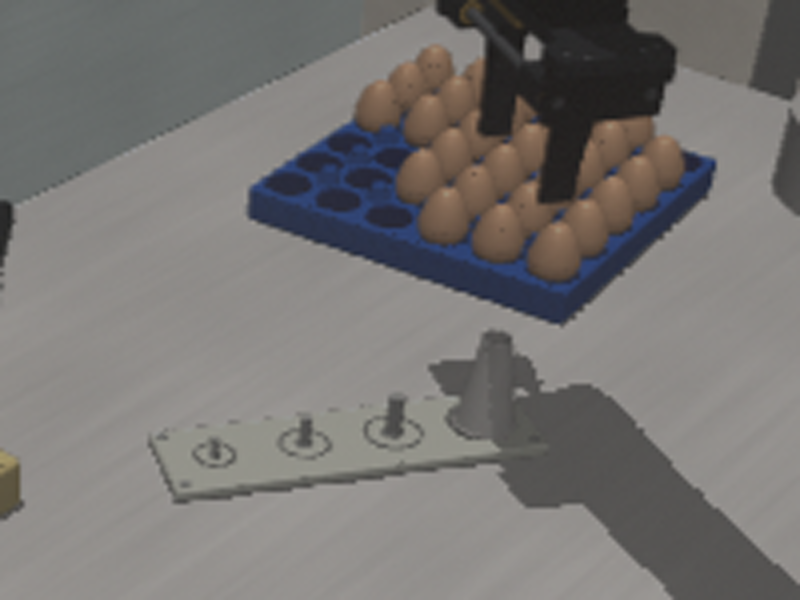

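XL is seated upright on its ring, at about (485,415). On to L.

```bash
python3 -m inch '[35,-10,10,0,0,70,-22,10,0,0,105,-35,10,0,0,140,-48,10,0,0,175,-61,10,0,0,210,-74,10,0,0,242,-86,10,0,0,270,-100,10,0,0,296,-125,10,0,0,320,-155,10,0,0,344,-187,10,0,0,366,-218,10,0,0,384,-243,10,0,0,394,-256,10,0,0,396,-259,10,0,0,396,-259,10,0,0,396,-259,10,0,0,396,-259,10,0,0]'
python3 - <<'E'
from h import *
print(rel(np.r_[NZ["l"][:2],.034],-34.3))
E
```

```text
time_s: 14.65
position: [0.4721, 0.1475, 0.1968]
tcp_rot: [-2.78, -1.463, 0.002]
wrist_force: [0.3, -0.2, 0.3]
finger_gap: 0.0871
grip_force: 0.0
(array([  2.1,   1.3, 162.8]), np.float64(-0.2), 'tilt', array([-0.001, -0.001, -1.   ]))
```

```bash
python3 -m inch '[1,1,30,0,0,1,1,70,0,0,1,1,105,0,0,1,1,130,0,0,1,1,150,0,0,1,1,160,0,0,1,1,163,0,0,1,1,163,0,0,1,1,163,0,0]'; python3 -m inch '[0,0,0,0,1,0,0,0,0,1,0,0,0,0,1,0,0,0,0,1,0,0,0,0,1,0,0,0,0,1,0,0,0,0,1,0,0,0,0,1,0,0,0,0,1,0,0,0,0,1,0,0,0,0,1,0,0,0,0,1,0,0,0,0,1,0,0,0,0,1,0,0,0,0,1]' 20
```

```text
time_s: 15.4
position: [0.4741, 0.1498, 0.0355]
tcp_rot: [2.778, 1.466, 0.002]
wrist_force: [-0.0, 0.8, 0.8]
finger_gap: 0.0876
grip_force: 0.0
time_s: 16.65
position: [0.473, 0.15, 0.0345]
tcp_rot: [2.778, 1.468, -0.0]
wrist_force: [-0.6, 0.0, -0.5]
finger_gap: 0.0268
grip_force: 19.7
```

```bash
python3 -m inch '[0,0,-10,0,1,0,0,-25,0,1,0,0,-50,0,1,0,0,-80,0,1,0,0,-110,0,1,-9,7,-140,0,1,-27,21,-158,0,1,-54,42,-166,0,1,-86,67,-166,0,1,-118,92,-166,0,1,-150,117,-166,0,1,-182,142,-166,0,1,-214,167,-166,0,1,-246,192,-166,0,1,-274,214,-166,0,1,-298,232,-166,0,1,-315,246,-166,0,1,-326,254,-166,0,1,-330,257,-166,0,1,-330,257,-166,0,1]'
python3 -m inch '[0,0,0,0,1,0,0,0,0,1,0,0,0,0,1,0,0,0,0,1]'
python3 - <<'E'
from h import *
print(rel(np.r_[PIN["l"][:2],.0418],-34.3))
E
```

```text
time_s: 18.32
position: [0.4992, -0.2677, 0.2007]
tcp_rot: [-2.778, -1.466, -0.0]
wrist_force: [1.4, 0.2, -0.0]
finger_gap: 0.0266
grip_force: 19.6
time_s: 18.65
position: [0.4996, -0.2661, 0.2008]
tcp_rot: [2.776, 1.47, 0.0]
wrist_force: [0.4, -0.8, 0.3]
finger_gap: 0.0265
grip_force: 19.6
(array([ -1.1,   0.8, 159. ]), np.float64(0.1), 'tilt', array([ 0., -0., -1.]))
```

```bash
python3 -m inch '[-1,1,15,0,1,-1,1,40,0,1,-1,1,70,0,1,-1,1,95,0,1,-1,1,115,0,1,-1,1,130,0,1,-1,1,142,0,1,-1,1,150,0,1,-1,1,155,0,1,-1,1,158,0,1,-1,1,158,0,1,-1,1,158,0,1,-1,1,158,0,1]' && python3 -m inch '[0,0,1,0,1,0,0,1,0,1,0,0,1,0,0,0,0,1,0,0,0,0,1,0,0,0,0,1,0,0,0,0,1,0,0,0,0,1,0,0,0,0,1,0,0,0,0,1,0,0,0,0,1,0,0,0,0,1,0,0,0,0,-30,0,0,0,0,-70,0,0,0,0,-110,0,0,0,0,-145,0,0,0,0,-158,0,0,0,0,-158,0,0,0,0,-158,0,0]'
python3 - <<'E'
from h import *
print(rel(np.r_[NZ["m"][:2],.2],-34.3))
cv2.imwrite("pics/b1.png",crop(arm.read_camera("side")[:,:,::-1],250,50,450,200,4))
E
```

```text
time_s: 19.73
position: [0.5002, -0.2692, 0.0434]
tcp_rot: [2.777, 1.467, 0.001]
wrist_force: [-0.4, 1.3, -0.1]
finger_gap: 0.0265
grip_force: 19.6
time_s: 21.32
position: [0.4997, -0.269, 0.2009]
tcp_rot: [2.777, 1.467, 0.0]
wrist_force: [-0.4, 1.0, -0.8]
finger_gap: 0.0871
grip_force: 0.0
(array([ 5.255e+02, -2.772e+02,  4.000e-01]), np.float64(-0.0), 'tilt', array([ 0.001, -0.001, -1.   ]))
```

View pics/b1.png

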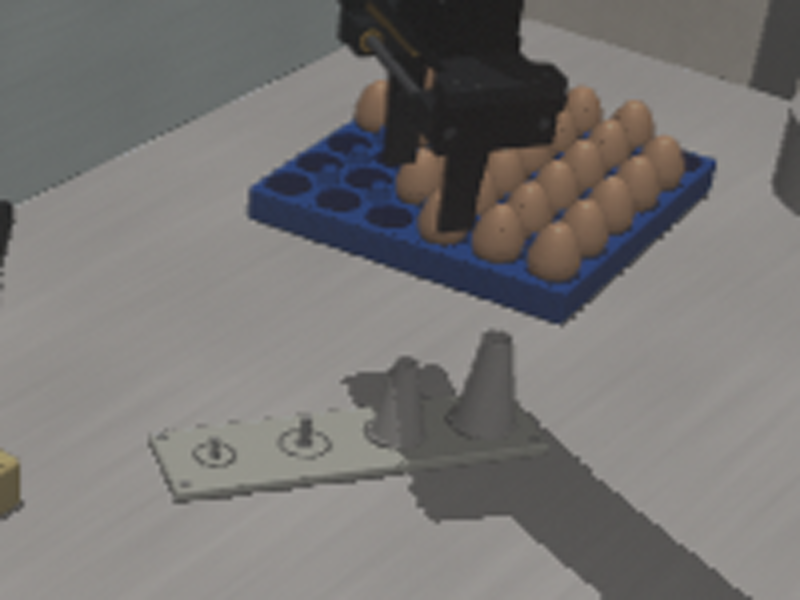

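L is seated at about (400,430). Next, M.

```bash
python3 -m inch '[15,-8,0,0,0,45,-24,0,0,0,80,-42,0,0,0,115,-61,0,0,0,150,-79,0,0,0,185,-98,0,0,0,220,-116,0,0,0,255,-135,0,0,0,290,-153,0,0,0,325,-171,0,0,0,360,-190,0,0,0,395,-208,0,0,0,430,-227,0,0,0,463,-244,0,0,0,490,-258,0,0,0,510,-269,0,0,0,521,-275,0,0,0,525,-277,0,0,0,525,-277,0,0,0,525,-277,0,0,0]'
python3 -m inch '[0,0,0,0,0,0,0,0,0,0,0,0,0,0,0]'
python3 - <<'E'
from h import *
print(rel(np.r_[NZ["m"][:2],.029],-34.3))
E
```

```text
time_s: 23.03
position: [0.5664, 0.3197, 0.1989]
tcp_rot: [2.778, 1.467, -0.004]
wrist_force: [0.1, -0.4, 0.7]
finger_gap: 0.0872
grip_force: 0.0
time_s: 23.28
position: [0.5671, 0.3195, 0.2006]
tcp_rot: [2.778, 1.464, -0.0]
wrist_force: [-0.1, 0.6, -0.4]
finger_gap: 0.0868
grip_force: 0.0
(array([  1.5,  -1.3, 171.6]), np.float64(-0.1), 'tilt', array([ 0.   , -0.001, -1.   ]))
```

```bash
python3 -m inch '[1,-1,30,0,0,1,-1,70,0,0,1,-1,110,0,0,1,-1,140,0,0,1,-1,160,0,0,1,-1,169,0,0,1,-1,172,0,0,1,-1,172,0,0,1,-1,172,0,0]'; python3 -m inch '[0,0,0,0,1,0,0,0,0,1,0,0,0,0,1,0,0,0,0,1,0,0,0,0,1,0,0,0,0,1,0,0,0,0,1,0,0,0,0,1,0,0,0,0,1,0,0,0,0,1,0,0,0,0,1,0,0,0,0,1,0,0,0,0,1,0,0,0,0,1,0,0,0,0,1,0,0,0,0,1]' 20
```

```text
time_s: 24.03
position: [0.5675, 0.323, 0.0303]
tcp_rot: [2.778, 1.467, 0.004]
wrist_force: [-0.0, 0.5, 0.3]
finger_gap: 0.0873
grip_force: 0.0
time_s: 25.37
position: [0.5664, 0.3223, 0.0285]
tcp_rot: [2.778, 1.468, -0.0]
wrist_force: [1.0, 1.1, 0.0]
finger_gap: 0.0223
grip_force: 19.6
```

```bash
python3 -m inch '[0,0,-10,0,1,0,0,-25,0,1,0,0,-50,0,1,0,0,-80,0,1,0,0,-110,0,1,-9,5,-140,0,1,-27,16,-160,0,1,-54,32,-170,0,1,-84,51,-172,0,1,-115,69,-172,0,1,-146,88,-172,0,1,-178,107,-172,0,1,-210,127,-172,0,1,-242,146,-172,0,1,-274,165,-172,0,1,-306,185,-172,0,1,-338,204,-172,0,1,-370,223,-172,0,1,-400,241,-172,0,1,-426,257,-172,0,1]'
python3 -m inch '[-19,11,0,0,1,-29,17,0,0,1,-34,20,0,0,1,-34,20,0,0,1,-34,20,0,0,1,-34,20,0,0,1,-34,20,0,0,1]'
python3 - <<'E'
from h import *
print(rel(np.r_[PIN["m"][:2],.0358],-34.3))
E
```

```text
time_s: 27.03
position: [0.5384, -0.177, 0.2025]
tcp_rot: [2.776, 1.465, 0.001]
wrist_force: [1.2, 0.4, 0.2]
finger_gap: 0.022
grip_force: 19.6
time_s: 27.62
position: [0.5365, -0.2116, 0.2008]
tcp_rot: [-2.775, -1.472, -0.001]
wrist_force: [0.6, 0.3, -0.8]
finger_gap: 0.0218
grip_force: 19.6
(array([ -1.8,   1. , 165. ]), np.float64(0.2), 'tilt', array([ 0.,  0., -1.]))
```

```bash
python3 -m inch '[-1,1,15,0,1,-1,1,40,0,1,-1,1,70,0,1,-1,1,100,0,1,-1,1,120,0,1,-1,1,135,0,1,-1,1,147,0,1,-1,1,155,0,1,-1,1,160,0,1,-1,1,163,0,1,-1,1,163,0,1,-1,1,163,0,1,-1,1,163,0,1]' && python3 -m inch '[0,0,1,0,1,0,0,1,0,1,0,0,1,0,0,0,0,1,0,0,0,0,1,0,0,0,0,1,0,0,0,0,1,0,0,0,0,1,0,0,0,0,1,0,0,0,0,1,0,0,0,0,1,0,0,0,0,1,0,0,0,0,-30,0,0,0,0,-70,0,0,0,0,-110,0,0,0,0,-145,0,0,0,0,-163,0,0,0,0,-163,0,0,0,0,-163,0,0]'
python3 - <<'E'
from h import *
print(rel(np.r_[NZ["s"][:2],.2],-34.3))
cv2.imwrite("pics/b2.png",np.hstack([crop(arm.read_camera("side")[:,:,::-1],270,130,400,190,3),crop(arm.read_camera("side")[:,:,::-1],110,180,240,240,3)]))
E
```

```text
time_s: 28.7
position: [0.5369, -0.2154, 0.0384]
tcp_rot: [2.777, 1.467, 0.001]
wrist_force: [0.4, -0.4, -0.3]
finger_gap: 0.0221
grip_force: 19.6
time_s: 30.28
position: [0.5368, -0.2153, 0.2016]
tcp_rot: [2.776, 1.466, 0.002]
wrist_force: [-0.5, -0.8, -2.2]
finger_gap: 0.087
grip_force: 0.0
(array([ 329.7, -172.3,    1.2]), np.float64(-0.0), 'tilt', array([ 0.002, -0.001, -1.   ]))
```

View pics/b2.png

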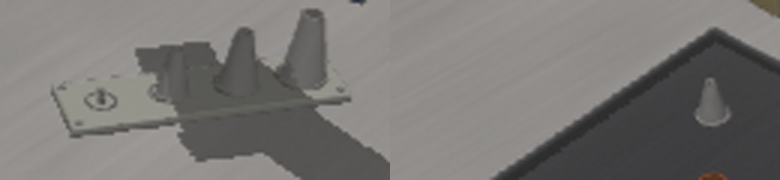

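XL, L and M are seated, at about (307,50), (240,60) and (172,75) in the left crop. S still stands in the tray. Going for S.

```bash
python3 -m inch '[15,-8,0,0,0,45,-24,0,0,0,80,-42,0,0,0,115,-61,0,0,0,150,-79,0,0,0,185,-98,0,0,0,220,-116,0,0,0,255,-135,0,0,0,285,-150,0,0,0,310,-162,0,0,0,325,-169,0,0,0,330,-172,0,0,0,330,-172,0,0,0,330,-172,0,0,0,330,-172,0,0,0,330,-172,0,0,0]'
python3 - <<'E'
from h import *
print(rel(np.r_[NZ["s"][:2],.022],-34.3))
E
```

```text
time_s: 31.72
position: [0.5803, 0.1521, 0.2001]
tcp_rot: [2.779, 1.463, -0.002]
wrist_force: [-0.9, -0.5, -0.3]
finger_gap: 0.0871
grip_force: 0.0
(array([  2. ,  -1.2, 178.1]), np.float64(-0.2), 'tilt', array([-0.001, -0.001, -1.   ]))
```

```bash
python3 -m inch '[1,-1,20,0,0.3,1,-1,50,0,0.3,1,-1,80,0,0.3,1,-1,105,0,0.3,1,-1,125,0,0.3,1,-1,140,0,0.3,1,-1,155,0,0.3,1,-1,168,0,0.3,1,-1,175,0,0.3,1,-1,178,0,0.3,1,-1,178,0,0.3,1,-1,178,0,0.3]'; python3 -m inch '[0,0,0,0,1,0,0,0,0,1,0,0,0,0,1,0,0,0,0,1,0,0,0,0,1,0,0,0,0,1,0,0,0,0,1,0,0,0,0,1,0,0,0,0,1,0,0,0,0,1,0,0,0,0,1,0,0,0,0,1,0,0,0,0,1,0,0,0,0,1]' 20
```

```text
time_s: 32.72
position: [0.5805, 0.156, 0.0232]
tcp_rot: [2.777, 1.467, 0.002]
wrist_force: [-0.8, -0.0, -0.4]
finger_gap: 0.0611
grip_force: 0.0
time_s: 33.88
position: [0.5798, 0.1557, 0.0225]
tcp_rot: [2.778, 1.467, -0.0]
wrist_force: [0.2, -0.4, -0.6]
finger_gap: 0.0177
grip_force: 19.4
```

```bash
python3 -m inch '[0,0,-10,0,1,0,0,-25,0,1,0,0,-50,0,1,0,0,-80,0,1,0,0,-110,0,1,-9,6,-140,0,1,-27,17,-162,0,1,-54,35,-175,0,1,-84,55,-178,0,1,-115,75,-178,0,1,-146,95,-178,0,1,-177,115,-178,0,1,-205,133,-178,0,1,-229,149,-178,0,1,-247,161,-178,0,1,-259,168,-178,0,1,-265,172,-178,0,1,-265,172,-178,0,1,-265,172,-178,0,1,-265,172,-178,0,1]'
python3 - <<'E'
from h import *
print(rel(np.r_[PIN["s"][:2],.0295],-34.3))
E
```

```text
time_s: 35.55
position: [0.573, -0.1575, 0.2009]
tcp_rot: [-2.775, -1.472, -0.001]
wrist_force: [0.8, 0.6, -0.5]
finger_gap: 0.0178
grip_force: 19.4
(array([ -2.7,   1.6, 171.4]), np.float64(0.2), 'tilt', array([ 0.   ,  0.001, -1.   ]))
```

```bash
python3 -m inch '[-1,1,15,0,1,-1,1,40,0,1,-1,1,70,0,1,-1,1,100,0,1,-1,1,125,0,1,-1,1,142,0,1,-1,1,154,0,1,-1,1,162,0,1,-1,1,167,0,1,-1,1,170,0,1,-1,1,170,0,1,-1,1,170,0,1,-1,1,170,0,1]' && python3 -m inch '[0,0,1,0,1,0,0,1,0,1,0,0,1,0,0.4,0,0,1,0,0.4,0,0,1,0,0.4,0,0,1,0,0.4,0,0,1,0,0.4,0,0,1,0,0.4,0,0,1,0,0.4,0,0,1,0,0.4,0,0,1,0,0.4,0,0,-30,0,0.4,0,0,-70,0,0.4,0,0,-110,0,0.4,0,0,-145,0,0.4,0,0,-175,0,0.4,0,0,-190,0,0.4,0,0,-190,0,0.4,0,0,-190,0,0.4]'
python3 - <<'E'
from h import *
t=arm.read_camera("top")[:,:,::-1];s=arm.read_camera("side")[:,:,::-1]
cv2.imwrite("pics/c.png",np.hstack([crop(s,270,120,400,190,3),crop(t,325,172,435,242,3)]));cv2.imwrite("pics/top1.png",t)
E
```

```text
time_s: 36.63
position: [0.5736, -0.1616, 0.0316]
tcp_rot: [2.777, 1.467, 0.002]
wrist_force: [0.2, -0.7, 0.8]
finger_gap: 0.018
grip_force: 19.4
time_s: 38.22
position: [0.5732, -0.1615, 0.2212]
tcp_rot: [2.776, 1.467, 0.001]
wrist_force: [0.1, -0.2, -1.0]
finger_gap: 0.0522
grip_force: 0.0
```

View pics/c.png

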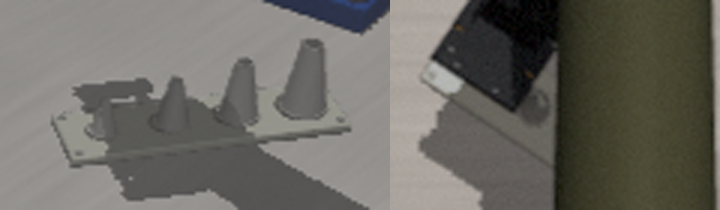

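All four nozzles stand upright over their pins, in order from about (100,122) to (303,80). The gripper is clear, so I'll hand in.

```bash
python3 -m inch '[0,0,0,0,0.4,0,0,0,0,0.4,0,0,0,0,0.4,0,0,0,0,0.4]'; python3 -c "
from bench import arm
print(arm.hand_in())"
```

```text
time_s: 38.65
position: [0.5726, -0.1614, 0.2198]
tcp_rot: [-2.777, -1.467, 0.001]
wrist_force: [0.5, -0.1, -1.1]
finger_gap: 0.0522
grip_force: 0.0
the job is handed in; nothing more can be done
None
```

I put all four nozzles on their pins in order of size and handed the job in at 38.7 s; in the last picture they stand upright on the board, but the hand-in returned no verdict.

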